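# Set out the gearbox gears by size

## Robot

A 6-joint arm with a two-finger parallel gripper is mounted at the origin on the work surface. World frame = base frame: x ahead of the robot, y to its left, z up, the work surface at z = 0. Lengths are in mm, angles in rad, forces in N, time in s.
With the tool pointing down it reaches from about 325 to 850 mm from the base axis. Payload 4.4 kg.
Tool frame: the origin (TCP) lies at the very end of the fingers, on their centre line; the grasp point (between the pads) lies 19 mm behind it; z points along the fingers, y is the line along which they close (so a half turn about z gives the same grasp; the last joint's range is limited). The gripper opens to 94 mm and grips with 3 to 60 N. Pads are 16 mm wide; open, the fingers measure 119 mm over their backs; the gripper's body (75 mm by 177 mm) begins 78 mm behind the grasp point.
Start: joints at [-1.395, 0.207, 1.542, -0, 1.393, -0.15], TCP at [184.026, -544.758, 205.447] pointing down, gripper open.
Joint ranges: [-2.73, 2.73], [-0.86, 2.22], [0.23, 2.46], [-1.11, 4.25], [0.08, 2.63], [-2.82, 2.82]. Speed limits (rad/s): [2.79, 2.79, 3.14, 3.14, 3.14, 3.14].

## Interface

Orientations are given as a unit quaternion [w, x, y, z].
In Python, from bench import bot gives the robot as it stands.
- The arm moves only by the shell command python3 -m creep 'ROWS' [FORCE]. ROWS is JSON, a list of rows, each an object of numbers: "tx", "ty", "tz": the shift along the tool's x, y, z scaled (see below); "wx", "wy", "wz": the turn, a rotation vector about the tool's x, y, z scaled (see below); "claw": the opening, from 0 (shut) to 1 (fully open). In form: [{"tx": .., "ty": .., "tz": .., "wx": .., "wy": .., "wz": .., "claw": ..}, ...]. A call has 1 to 20 rows; each row shifts and turns the commanded pose from where the row before left it, along the tool's axes as they then stand; what a row does not reach is not made up. The controller multiplies each number of a shift by 0.3 m and each number of a turn by 360 degrees. A row lasts 1/8 s, in which the tool goes at most 62.5 mm and 10.7 degrees, less where a joint would pass 70% of its speed; a pose out of reach is approached as far as the arm can. A call with a number of a shift or a turn outside -1 to 1 is refused whole. A call with a gripper value outside its range is refused whole. The fingers move at their own pace and stop on an object; FORCE is the grip in N (left out, the last holds). Time passes only in rows, so rows that do not move let the fingers close. It gives the time, the measured TCP pose, the force, the opening and the grip force at its end, in the units of the state.
- bot.get_obs(): the state, without advancing time (a new reading comes with each control period).
- bot.camera(name): name is "scene" or "top"; returns the picture (480x640x3 uint8, red, green, blue); there is no depth.
- bot.camera_model(name): a dict with "intrinsics" (3x3 intrinsics, pixels), "D" ([k1, k2, p1, p2, k3] as OpenCV has them; the pictures are not rectified), "R" (3x3) and "t" (3): a world point X has camera coordinates R X + t. Camera axes: x right, y down, z forward; pixel columns grow to the right and rows downward; lengths in mm; the calibration is good to about 2 mm. A picture is of the moment at which its call begins. camera_model takes no time and is no camera call.
- bot.hand_in(): hands the job in; it is judged then, once.
Trained networks look in the newest picture that a camera, given by its name, has taken for a name from the list of things; names that differ only in an ending like _2 or _b are one class to them, and where a whole thing is asked for, a point or a joint stands for the part that bears it (a point fixed in the world has none). Each returns a list of dicts, best first, with "p" (0 to 1); they miss things now and then, are a little off and sometimes report something else, mostly with a low value. They report only what shows in the picture. A call takes as long as a camera call. They do not tell look-alikes from the thing itself.
- bot.spot_in(camera, name): "xyz" ([x, y, z] in mm, in world coordinates, good to about 4 mm: the middle of the surface that is visible of it).
- bot.pinpoint(camera, name): "xyz" ([x, y, z] in mm, in world coordinates, good to about 4 mm: a listed point, or the origin of a listed thing).
The state is a dict: "time_s": time; "joint_pos": joint angles; "dq": joint speeds; "joint_efforts": joint torques, N m; "tcp_pos": TCP position; "eef_rot": TCP orientation; "force": force on the tool from outside, world axes, zero at the start; "torque": the same for the moment, N m; "opening": finger opening in mm; "grasp_force": force on a finger pad.
Only numpy, scipy, OpenCV 4.12 (cv2) and the standard library are available. Lean on these libraries where they do the work, as an engineer would, in place of code of your own. Each camera call takes 0.05 s, during which the arm holds its last target. There are 200 camera calls.

## Task

Set the four loose gears out on the layout board in order of size, ready for assembly: the largest on the ring next to the bearing block, then each smaller one on the next ring, so that the smallest ends up farthest from the block. Each gear must lie flat and centred on its ring. Leave the little amber bottle standing where it is.

Things in the scene. Friction and masses are not known exactly. Their poses are not given: they have to be found in the camera images.
- gear_60: loose steel spur gear, 60 mm across over its teeth and 18 mm thick, lying flat on the rubber mat (mat top 3 mm above the table). Can be gripped across any diameter. Origin at the centre of its underside, z up along its bore (the dark bore is only a look, not a hole). Mass about 330 g, give or take 30 percent
- gear_50: loose steel spur gear, 50 mm across over its teeth and 18 mm thick, lying flat on the rubber mat (mat top 3 mm above the table). Can be gripped across any diameter. Origin at the centre of its underside, z up along its bore (the dark bore is only a look, not a hole). Mass about 230 g, give or take 30 percent
- gear_40: loose steel spur gear, 40 mm across over its teeth and 18 mm thick, lying flat on the rubber mat (mat top 3 mm above the table). Can be gripped across any diameter. Origin at the centre of its underside, z up along its bore (the dark bore is only a look, not a hole). Mass about 140 g, give or take 30 percent
- gear_30: loose steel spur gear, 30 mm across over its teeth and 18 mm thick, lying flat on the rubber mat (mat top 3 mm above the table). Can be gripped across any diameter. Origin at the centre of its underside, z up along its bore (the dark bore is only a look, not a hole). Mass about 80 g, give or take 30 percent
- mark_a: painted white ring, 70 mm across, white dot in the middle, flat on the dark wooden layout board (460 x 100 mm, fixed, top 12 mm above the table). One of four identical rings in a straight row, a b c d, 80 mm between centres: the end one nearest to the robot. Origin at its centre on the board's top; x runs along the row, away from the robot
- mark_b: painted white ring, 70 mm across, white dot in the middle, flat on the dark wooden layout board (460 x 100 mm, fixed, top 12 mm above the table). One of four identical rings in a straight row, a b c d, 80 mm between centres: second from the robot. Origin at its centre on the board's top; x runs along the row, away from the robot
- mark_c: painted white ring, 70 mm across, white dot in the middle, flat on the dark wooden layout board (460 x 100 mm, fixed, top 12 mm above the table). One of four identical rings in a straight row, a b c d, 80 mm between centres: third from the robot. Origin at its centre on the board's top; x runs along the row, away from the robot
- mark_d: painted white ring, 70 mm across, white dot in the middle, flat on the dark wooden layout board (460 x 100 mm, fixed, top 12 mm above the table). One of four identical rings in a straight row, a b c d, 80 mm between centres: the end one farthest from the robot. Origin at its centre on the board's top; x runs along the row, away from the robot
- bearing_block: aluminium bearing block fixed on one end of the board, beyond either ring a or ring d, 75 mm from that ring's centre: 36 mm along the board, 84 mm across it, 45 mm high, dark bearing inside. At the other end is a fixed round copper tin of washers, 42 mm across, 22 mm high. Origin at the centre of its underside, on the board's top
- bottle: small amber glass bottle of thread locker with black cap, 30 mm across and 60 mm tall, standing loose on the mat among the gears, 60 g. Origin at the centre of its underside, z up
There are look-alikes about, which are no part of the job. What is shaped like the bottle but green, pink or yellow is not meant.

How it is judged:
By the outcome, as a careful person would: the job done as asked, in the order asked, and still so for the second after the job is handed in, with the robot touching nothing.
It also fails if it takes over 99 s, if anything falls off the work surface, if the arm or the gripper's body presses on something with over 40 N, if the wrist force passes 120 N, or if a joint passes its speed limit or range.

## Working session

There is one attempt and no reset: what is moved stays moved. The work goes in short steps, Python scripts to look and compute and a shell command to move; the robot and the scene stay as the last step left them, time stands still between calls to the robot, and variables do not carry over. Pictures are saved under pics/ and viewed, at most 14 in all, crops included, and the job is handed in when it is done.

```bash
ls; mkdir -p pics; python3 - <<'E'
from bench import bot
import cv2
for n in("top","scene"):
    cv2.imwrite(f"pics/{n}0.png",bot.camera(n)[:,:,::-1])
    m=bot.camera_model(n); print(m)
    for k in("gear_60","gear_50","gear_40","gear_30","mark_a","mark_d","bearing_block","bottle"):
        print(n,k,[([round(v) for v in d["xyz"]],round(d["p"],2)) for d in bot.pinpoint(n,k)])
print(bot.get_obs())
E
```

```text
pics
{'intrinsics': array([[487.15455845,   0.        , 315.86885639],
       [  0.        , 487.15455845, 237.82414077],
       [  0.        ,   0.        ,   1.        ]]), 'D': array([-0.13355915,  0.        ,  0.        ,  0.        ,  0.        ]), 'R': array([[ 0.01586458, -0.99974725,  0.01592934],
       [-0.98234507, -0.01855452, -0.18615556],
       [ 0.18640407, -0.01269483, -0.98239115]]), 't': array([ 33.5085882 , 564.54322062, 878.39350076])}
top gear_60 [([635, 261, 3], 0.79), ([468, 120, 6], 0.74), ([635, 116, 0], 0.63), ([477, 289, 5], 0.62)]
top gear_50 [([635, 261, 3], 0.79), ([468, 120, 6], 0.74), ([635, 116, 0], 0.63), ([477, 289, 5], 0.62)]
top gear_40 [([635, 261, 3], 0.79), ([468, 120, 6], 0.74), ([635, 116, 0], 0.63), ([477, 289, 5], 0.62)]
top gear_30 [([635, 261, 3], 0.79), ([468, 120, 6], 0.74), ([635, 116, 0], 0.63), ([477, 289, 5], 0.62)]
top mark_a [([411, -215, 13], 0.88), ([492, -204, 15], 0.79), ([572, -194, 14], 0.69), ([652, -182, 12], 0.56)]
top mark_d [([411, -215, 13], 0.88), ([492, -204, 15], 0.79), ([572, -194, 14], 0.69), ([652, -182, 12], 0.
[... 1409 characters left out ...]
58)]
{'time_s': 0.9, 'joint_pos': array([-1.39552356e+00,  2.06551642e-01,  1.54146609e+00,  9.26702265e-06,
        1.39351174e+00, -1.50481359e-01]), 'dq': array([ 0.00043506, -0.00040882, -0.0014657 ,  0.00044406, -0.00062031,
        0.0017293 ]), 'joint_efforts': array([ 5.74155620e-04, -3.70874226e+01, -2.81765252e+01,  6.95797079e-02,
        2.74144008e-02, -1.08266497e-05]), 'tcp_pos': array([ 184.01928803, -544.77919298,  205.49027712]), 'eef_rot': array([3.15320385e-05, 9.86764962e-01, 1.62157050e-01, 4.95214461e-06]), 'force': array([ 0.54331209, -0.01270649, -0.26373334]), 'torque': array([ 0.0503352 ,  0.00138052, -0.00154942]), 'grasp_force': 0.0, 'opening': 94.41253451514054}
```

View pics/top0.png

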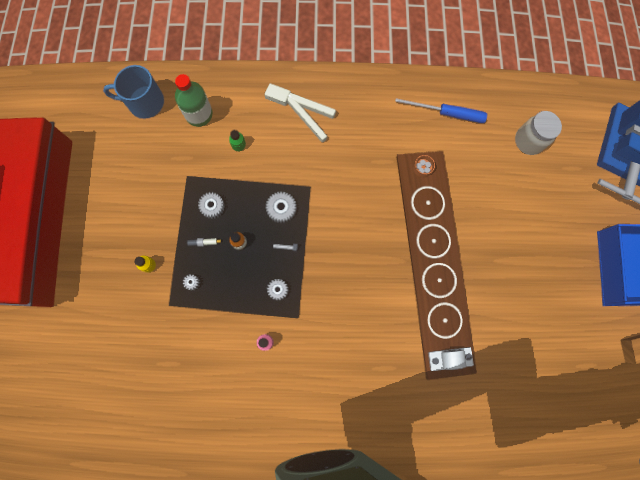

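View pics/scene0.png

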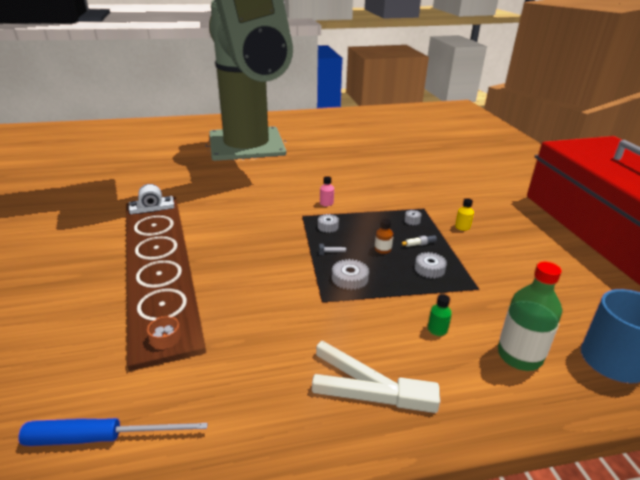

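The top picture shows the gears at (281,207) = 60, (211,204) = 50, (277,289) = 40 and (190,282) = 30. The amber bottle is at (238,240). The block is at (451,360), at the robot's end of the row, so ring a takes the 60. The scene view agrees with this.

```bash
cat > h.py <<'E'
import numpy as np, cv2
from scipy.optimize import least_squares
from bench import bot
def proj(n,P):
    m=bot.camera_model(n)
    return cv2.projectPoints(np.asarray(P,float).reshape(-1,3),cv2.Rodrigues(m["R"])[0],m["t"],m["intrinsics"],m["D"])[0].reshape(-1,2)
A=np.linspace(0,2*np.pi,72,endpoint=False)
def sil(n,x,y,r,zs):
    return cv2.convexHull(np.vstack([proj(n,np.c_[x+r*np.cos(A),y+r*np.sin(A),0*A+z]) for z in zs]).astype(np.float32))
def cen(h):
    M=cv2.moments(h); return np.array([M["m10"],M["m01"]])/M["m00"],M["m00"]
def find(n,img,x,y,r,zs,thr,S=6,chroma=None):
    u=proj(n,[[x,y,zs[-1]]])[0]; w=int(1.5*np.sqrt(cen(sil(n,x,y,r,zs))[1]/3.14))+6
    o=np.round(u).astype(int)-w
    c=img[o[1]:o[1]+2*w,o[0]:o[0]+2*w].min(2)
    c=cv2.resize(c,None,fx=S,fy=S,interpolation=cv2.INTER_CUBIC)
    k=cv2.findContours((c>thr).astype(np.uint8),cv2.RETR_EXTERNAL,cv2.CHAIN_APPROX_NONE)[0]
    k=max(k,key=lambda q:cv2.contourArea(cv2.convexHull(q)))
    h=cv2.convexHull(k).astype(np.float32)
    ct,a=cen(h); ct=(ct+.5)/S-.5+o; a/=S*S
    s=least_squares(lambda p:cen(sil(n,p[0],p[1],r,zs))[0]-ct,[x,y],diff_step=1e-3)
    return s.x, a/cen(sil(n,*s.x,r,zs))[1]
E
python3 - <<'E'
from h import *
im={n:bot.camera(n) for n in("top","scene")}
for k,x,y,r in(("60",468,120,30),("50",477,289,25),("40",635,116,20),("30",635,261,15)):
    pass
G=[(635,261),(635,116),(468,120),(477,289)]
R={(0):0}
# assign sizes by apparent area using pixel layout
for (x,y) in G:
    print((x,y),proj("top",[[x,y,21]]).round())
for nm,x,y in(("a",411,-215),("b",492,-204),("c",572,-194),("d",652,-182)):
    print(nm,[ (v.round(1),round(a,2)) for v,a in(find(n,im[n],x,y,35,[12],130) for n in im)])
for p in G:
    u=proj("top",[[*p,21]])[0]
    r=min(((281,207,30),(211,204,25),(277,289,20),(190,282,15)),key=lambda q:np.hypot(q[0]-u[0],q[1]-u[1]))[2]
    for t in(70,100):
        print(2*r,t,[ (v.round(1),round(a,2)) for v,a in(find(n,im[n],*p,r,[3,21],t) for n in im)])
E
```

```text
(635, 261) [[208. 204.]]
(635, 116) [[280. 205.]]
(468, 120) [[275. 289.]]
(477, 289) [[189. 282.]]
a [(array([ 411.8, -213.4]), 1.01), (array([ 414.6, -211.2]), 1.04)]
b [(array([ 491. , -203.9]), 1.02), (array([ 493.7, -201.9]), 1.05)]
c [(array([ 570.7, -194.5]), 1.01), (array([ 572.6, -192.7]), 1.05)]
d [(array([ 649.9, -185.1]), 1.01), (array([ 651.4, -183.4]), 1.04)]
50 70 [(array([636.3, 257.8]), 1.01), (array([636.6, 258.1]), 1.02)]
50 100 [(array([636.9, 258.3]), 0.91), (array([634.7, 259.2]), 0.86)]
60 70 [(array([634.8, 115.3]), 1.03), (array([634.9, 116.4]), 1.04)]
60 100 [(array([635.2, 115.4]), 0.95), (array([633.3, 117. ]), 0.9)]
40 70 [(array([467.9, 117.2]), 1.07), (array([468.3, 118.3]), 1.06)]
40 100 [(array([468. , 117.2]), 0.98), (array([466.8, 118.8]), 0.85)]
30 70 [(array([478.5, 289.2]), 0.99), (array([479.5, 289.5]), 1.05)]
30 100 [(array([478.6, 289.5]), 0.88), (array([477.5, 290.4]), 0.79)]
```

```bash
python3 -m creep '[{"wz":0.0259,"claw":1},{"wz":0.0259},{"tx":0.0835,"ty":-0.1224,"tz":0.014},{"tx":0.0835,"ty":-0.1224,"tz":0.014},{"tx":0.0835,"ty":-0.1224,"tz":0.014},{"tx":0.0835,"ty":-0.1224,"tz":0.014},{"tx":0.0835,"ty":-0.1224,"tz":0.014},{"tx":0.0835,"ty":-0.1224,"tz":0.014},{"tx":0.0835,"ty":-0.1224,"tz":0.014},{"tx":0.0835,"ty":-0.1224,"tz":0.014},{"tx":0.0835,"ty":-0.1224,"tz":0.014},{"tx":0.0835,"ty":-0.1224,"tz":0.014},{"tx":0.0835,"ty":-0.1224,"tz":0.014},{"tx":0.0835,"ty":-0.1224,"tz":0.014},{"tx":0.0835,"ty":-0.1224,"tz":0.014},{"tx":0.0835,"ty":-0.1224,"tz":0.014},{"tx":0.0835,"ty":-0.1224,"tz":0.014},{"tx":0.0835,"ty":-0.1224,"tz":0.014},{"tx":0.0835,"ty":-0.1224,"tz":0.014},{"tx":0.0835,"ty":-0.1224,"tz":0.014}]' 40
```

```text
validation failed for argument at $[0]...
```

```bash
python3 -m creep '[{"tx":0,"ty":0,"tz":0,"wx":0,"wy":0,"wz":0.0259,"claw":1},{"tx":0,"ty":0,"tz":0,"wx":0,"wy":0,"wz":0.0259,"claw":1}]' 40
```

```text
time_s: 1.25
tcp_pos: [184.0, -544.8, 205.4]
eef_rot: [-0.0, 1.0, -0.003, 0.0]
force: [-0.3, -0.2, 0.4]
opening: 94.0
grasp_force: 0.0
```

```bash
python3 -m creep '[{"tx":0.094,"ty":-0.1376,"tz":0.0157,"wx":0,"wy":0,"wz":0,"claw":1},{"tx":0.094,"ty":-0.1376,"tz":0.0157,"wx":0,"wy":0,"wz":0,"claw":1},{"tx":0.094,"ty":-0.1376,"tz":0.0157,"wx":0,"wy":0,"wz":0,"claw":1},{"tx":0.094,"ty":-0.1376,"tz":0.0157,"wx":0,"wy":0,"wz":0,"claw":1},{"tx":0.094,"ty":-0.1376,"tz":0.0157,"wx":0,"wy":0,"wz":0,"claw":1},{"tx":0.094,"ty":-0.1376,"tz":0.0157,"wx":0,"wy":0,"wz":0,"claw":1},{"tx":0.094,"ty":-0.1376,"tz":0.0157,"wx":0,"wy":0,"wz":0,"claw":1},{"tx":0.094,"ty":-0.1376,"tz":0.0157,"wx":0,"wy":0,"wz":0,"claw":1},{"tx":0.094,"ty":-0.1376,"tz":0.0157,"wx":0,"wy":0,"wz":0,"claw":1},{"tx":0.094,"ty":-0.1376,"tz":0.0157,"wx":0,"wy":0,"wz":0,"claw":1},{"tx":0.094,"ty":-0.1376,"tz":0.0157,"wx":0,"wy":0,"wz":0,"claw":1},{"tx":0.094,"ty":-0.1376,"tz":0.0157,"wx":0,"wy":0,"wz":0,"claw":1},{"tx":0.094,"ty":-0.1376,"tz":0.0157,"wx":0,"wy":0,"wz":0,"claw":1},{"tx":0.094,"ty":-0.1376,"tz":0.0157,"wx":0,"wy":0,"wz":0,"claw":1},{"tx":0.094,"ty":-0.1376,"tz":0.0157,"wx":0,"wy":0,"wz":0,"claw":1},{"tx":0.094,"ty":-0.1376,"tz":0.0157,"wx":0,"wy":0,"wz":0,"claw":1},{"tx":0,"ty":0,"tz":0,"wx":0,"wy":0,"wz":0,"claw":1},{"tx":0,"ty":0,"tz":0,"wx":0,"wy":0,"wz":0,"claw":1}]' 40
```

```text
time_s: 3.5
tcp_pos: [634.5, 115.6, 129.7]
eef_rot: [0.0, 1.0, 0.0, -0.001]
force: [1.0, 0.2, 0.3]
opening: 93.9
grasp_force: 0.0
```

```bash
python3 -m creep '[{"tx":0,"ty":0,"tz":0.12,"wx":0,"wy":0,"wz":0,"claw":1},{"tx":0,"ty":0,"tz":0.12,"wx":0,"wy":0,"wz":0,"claw":1},{"tx":0,"ty":0,"tz":0.1,"wx":0,"wy":0,"wz":0,"claw":1},{"tx":0,"ty":0,"tz":0.05,"wx":0,"wy":0,"wz":0,"claw":1},{"tx":0,"ty":0,"tz":0.025,"wx":0,"wy":0,"wz":0,"claw":1},{"tx":0,"ty":0,"tz":0,"wx":0,"wy":0,"wz":0,"claw":1},{"tx":0,"ty":0,"tz":0,"wx":0,"wy":0,"wz":0,"claw":0},{"tx":0,"ty":0,"tz":0,"wx":0,"wy":0,"wz":0,"claw":0},{"tx":0,"ty":0,"tz":0,"wx":0,"wy":0,"wz":0,"claw":0},{"tx":0,"ty":0,"tz":0,"wx":0,"wy":0,"wz":0,"claw":0},{"tx":0,"ty":0,"tz":0,"wx":0,"wy":0,"wz":0,"claw":0},{"tx":0,"ty":0,"tz":0,"wx":0,"wy":0,"wz":0,"claw":0}]' 30
```

```text
time_s: 5.0
tcp_pos: [635.2, 115.9, 5.9]
eef_rot: [0.0, 1.0, 0.0, 0.0]
force: [-0.5, -0.2, 2.8]
opening: 59.3
grasp_force: 30.0
```

```bash
python3 -m creep '[{"tx":0,"ty":0,"tz":-0.06,"wx":0,"wy":0,"wz":0,"claw":0},{"tx":0,"ty":0,"tz":-0.14,"wx":0,"wy":0,"wz":0,"claw":0},{"tx":0,"ty":0,"tz":-0.14,"wx":0,"wy":0,"wz":0,"claw":0},{"tx":-0.0741,"ty":0.1094,"tz":0,"wx":0,"wy":0,"wz":0,"claw":0},{"tx":-0.0741,"ty":0.1094,"tz":0,"wx":0,"wy":0,"wz":0,"claw":0},{"tx":-0.0741,"ty":0.1094,"tz":0,"wx":0,"wy":0,"wz":0,"claw":0},{"tx":-0.0741,"ty":0.1094,"tz":0,"wx":0,"wy":0,"wz":0,"claw":0},{"tx":-0.0741,"ty":0.1094,"tz":0,"wx":0,"wy":0,"wz":0,"claw":0},{"tx":-0.0741,"ty":0.1094,"tz":0,"wx":0,"wy":0,"wz":0,"claw":0},{"tx":-0.0741,"ty":0.1094,"tz":0,"wx":0,"wy":0,"wz":0,"claw":0},{"tx":-0.0741,"ty":0.1094,"tz":0,"wx":0,"wy":0,"wz":0,"claw":0},{"tx":-0.0741,"ty":0.1094,"tz":0,"wx":0,"wy":0,"wz":0,"claw":0},{"tx":-0.0741,"ty":0.1094,"tz":0,"wx":0,"wy":0,"wz":0,"claw":0},{"tx":0,"ty":0,"tz":0,"wx":0,"wy":0,"wz":0,"claw":0},{"tx":0,"ty":0,"tz":0,"wx":0,"wy":0,"wz":0,"claw":0}]' 30
```

```text
time_s: 6.88
tcp_pos: [412.8, -212.0, 107.8]
eef_rot: [-0.0, 1.0, -0.0, 0.0]
force: [0.4, -1.6, -4.5]
opening: 59.6
grasp_force: 30.0
```

```bash
python3 -m creep '[{"tx":0,"ty":0.001,"tz":0.1,"wx":0,"wy":0,"wz":0,"claw":0},{"tx":0,"ty":0,"tz":0.1,"wx":0,"wy":0,"wz":0,"claw":0},{"tx":0,"ty":0,"tz":0.07,"wx":0,"wy":0,"wz":0,"claw":0},{"tx":0,"ty":0,"tz":0.03,"wx":0,"wy":0,"wz":0,"claw":0},{"tx":0,"ty":0,"tz":0.009,"wx":0,"wy":0,"wz":0,"claw":0},{"tx":0,"ty":0,"tz":0,"wx":0,"wy":0,"wz":0,"claw":0},{"tx":0,"ty":0,"tz":0,"wx":0,"wy":0,"wz":0,"claw":0},{"tx":0,"ty":0,"tz":0,"wx":0,"wy":0,"wz":0,"claw":0.67},{"tx":0,"ty":0,"tz":0,"wx":0,"wy":0,"wz":0,"claw":0.8},{"tx":0,"ty":0,"tz":0,"wx":0,"wy":0,"wz":0,"claw":0.9},{"tx":0,"ty":0,"tz":-0.05,"wx":0,"wy":0,"wz":0,"claw":1},{"tx":0,"ty":0,"tz":-0.15,"wx":0,"wy":0,"wz":0,"claw":1},{"tx":0,"ty":0,"tz":-0.15,"wx":0,"wy":0,"wz":0,"claw":1},{"tx":0,"ty":0,"tz":0,"wx":0,"wy":0,"wz":0,"claw":1}]' 30
```

```text
time_s: 8.62
tcp_pos: [416.1, -215.2, 125.1]
eef_rot: [0.003, 1.0, 0.0, 0.004]
force: [-0.5, -0.5, -0.7]
opening: 94.0
grasp_force: 0.0
```

```bash
python3 -m creep '[{"tx":0.0677,"ty":-0.1426,"tz":0,"wx":0,"wy":0,"wz":0,"claw":1},{"tx":0.0677,"ty":-0.1426,"tz":0,"wx":0,"wy":0,"wz":0,"claw":1},{"tx":0.0677,"ty":-0.1426,"tz":0,"wx":0,"wy":0,"wz":0,"claw":1},{"tx":0.0677,"ty":-0.1426,"tz":0,"wx":0,"wy":0,"wz":0,"claw":1},{"tx":0.0677,"ty":-0.1426,"tz":0,"wx":0,"wy":0,"wz":0,"claw":1},{"tx":0.0677,"ty":-0.1426,"tz":0,"wx":0,"wy":0,"wz":0,"claw":1},{"tx":0.0677,"ty":-0.1426,"tz":0,"wx":0,"wy":0,"wz":0,"claw":1},{"tx":0.0677,"ty":-0.1426,"tz":0,"wx":0,"wy":0,"wz":0,"claw":1},{"tx":0.0677,"ty":-0.1426,"tz":0,"wx":0,"wy":0,"wz":0,"claw":1},{"tx":0.0677,"ty":-0.1426,"tz":0,"wx":0,"wy":0,"wz":0,"claw":1},{"tx":0.0677,"ty":-0.1426,"tz":0,"wx":0,"wy":0,"wz":0,"claw":1},{"tx":0,"ty":0,"tz":0,"wx":0,"wy":0,"wz":0,"claw":1},{"tx":0,"ty":0,"tz":0,"wx":0,"wy":0,"wz":0,"claw":1},{"tx":0,"ty":0,"tz":0,"wx":0,"wy":0,"wz":0,"claw":1}]' 30; cat > look.py <<'E'
import sys
from h import *
im={n:bot.camera(n) for n in("top","scene")}
T=[]
for n in im:
    c=proj(n,[[530,-198,20]])[0].astype(int); s=im[n][max(0,c[1]-130):c[1]+130,max(0,c[0]-90):c[0]+90,::-1]
    T.append(cv2.resize(s,(395,570),interpolation=cv2.INTER_CUBIC))
cv2.imwrite(f"pics/{sys.argv[1]}.png",np.hstack(T))
print(bot.get_obs()["tcp_pos"].round(1))
E
python3 look.py p1
```

```text
time_s: 10.38
tcp_pos: [635.4, 256.5, 119.6]
eef_rot: [0.0, 1.0, -0.001, -0.001]
force: [-0.5, 0.1, 0.4]
opening: 94.0
grasp_force: 0.0
[635.8 256.6 120. ]
```

View pics/p1.png

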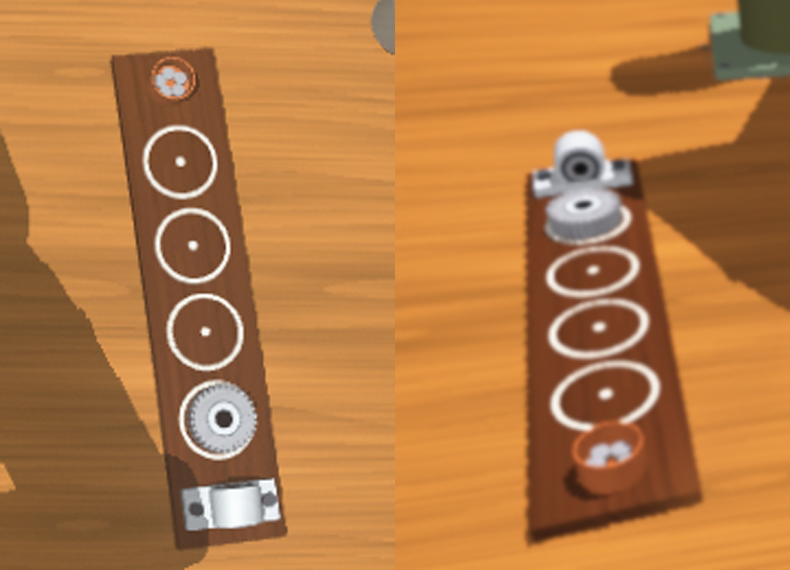

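```bash
cat >> h.py <<'E'
def bore(n,img,x,y,z,r,S=8):
    u=proj(n,[[x,y,z]])[0]; w=int(np.sqrt(cen(sil(n,x,y,r*.55,[z]))[1]/3.14))+2
    o=np.round(u).astype(int)-w
    c=cv2.resize(img[o[1]:o[1]+2*w+1,o[0]:o[0]+2*w+1].max(2),None,fx=S,fy=S,interpolation=cv2.INTER_CUBIC).astype(float)
    k=cv2.findContours((c<(c.min()+np.percentile(c,75))/2).astype(np.uint8),cv2.RETR_EXTERNAL,cv2.CHAIN_APPROX_NONE)[0]
    k=min(k,key=lambda q:np.hypot(*(q.reshape(-1,2).mean(0)-S*w))-.02*cv2.contourArea(q))
    ct=(cen(k)[0]+.5)/S-.5+o
    s=least_squares(lambda p:proj(n,[[*p,z]])[0]-ct,[x,y],diff_step=1e-3)
    return s.x.round(1),ct.round(1)
E
python3 - <<'E'
from h import *
for n in("top","scene"):
    img=bot.camera(n); old=cv2.imread(f"pics/{n}0.png")[:,:,::-1]
    print(n,"old60",bore(n,old,635,116,21,30),"now",bore(n,img,413,-213,30,30))
    print("b",find(n,img,492,-203,35,[12],130))
E
```

```text
top old60 (array([633.7, 114.8]), array([280.5, 205.8])) now (array([ 412.1, -214.1]), array([447.6, 319.6]))
b (array([ 490.91973069, -203.90903806]), 1.0267929673645413)
scene old60 (array([636.5, 115.6]), array([350.1, 269.4])) now (array([ 415.4, -212.3]), array([151.3, 216.9]))
b (array([ 493.59531218, -201.94490972]), 1.0786791307758223)
```

The 60 gear sits flat on ring a, with its bore at (447.6,319.6) in the top view. Both cameras put it about 1 mm from the ring centre. Next is the 50 gear.

```bash
python3 -m creep '[{"tx":0.002,"ty":-0.0045,"tz":0.12,"wx":0,"wy":0,"wz":0,"claw":1},{"tx":0,"ty":0,"tz":0.12,"wx":0,"wy":0,"wz":0,"claw":1},{"tx":0,"ty":0,"tz":0.09,"wx":0,"wy":0,"wz":0,"claw":1},{"tx":0,"ty":0,"tz":0.035,"wx":0,"wy":0,"wz":0,"claw":1},{"tx":0,"ty":0,"tz":0.016,"wx":0,"wy":0,"wz":0,"claw":1},{"tx":0,"ty":0,"tz":0,"wx":0,"wy":0,"wz":0,"claw":1},{"tx":0,"ty":0,"tz":0,"wx":0,"wy":0,"wz":0,"claw":0},{"tx":0,"ty":0,"tz":0,"wx":0,"wy":0,"wz":0,"claw":0},{"tx":0,"ty":0,"tz":0,"wx":0,"wy":0,"wz":0,"claw":0},{"tx":0,"ty":0,"tz":0,"wx":0,"wy":0,"wz":0,"claw":0},{"tx":0,"ty":0,"tz":0,"wx":0,"wy":0,"wz":0,"claw":0},{"tx":0,"ty":0,"tz":0,"wx":0,"wy":0,"wz":0,"claw":0},{"tx":0,"ty":0,"tz":0,"wx":0,"wy":0,"wz":0,"claw":0}]' 30
```

```text
time_s: 12.2
tcp_pos: [636.7, 259.1, 5.6]
eef_rot: [0.0, 1.0, 0.0, -0.0]
force: [-0.4, -0.1, 1.2]
opening: 49.6
grasp_force: 30.0
```

```bash
python3 -m creep '[{"tx":0,"ty":0,"tz":-0.06,"wx":0,"wy":0,"wz":0,"claw":0},{"tx":0,"ty":0,"tz":-0.14,"wx":0,"wy":0,"wz":0,"claw":0},{"tx":0,"ty":0,"tz":-0.14,"wx":0,"wy":0,"wz":0,"claw":0},{"tx":-0.0482,"ty":0.1538,"tz":0,"wx":0,"wy":0,"wz":0,"claw":0},{"tx":-0.0482,"ty":0.1538,"tz":0,"wx":0,"wy":0,"wz":0,"claw":0},{"tx":-0.0482,"ty":0.1538,"tz":0,"wx":0,"wy":0,"wz":0,"claw":0},{"tx":-0.0482,"ty":0.1538,"tz":0,"wx":0,"wy":0,"wz":0,"claw":0},{"tx":-0.0482,"ty":0.1538,"tz":0,"wx":0,"wy":0,"wz":0,"claw":0},{"tx":-0.0482,"ty":0.1538,"tz":0,"wx":0,"wy":0,"wz":0,"claw":0},{"tx":-0.0482,"ty":0.1538,"tz":0,"wx":0,"wy":0,"wz":0,"claw":0},{"tx":-0.0482,"ty":0.1538,"tz":0,"wx":0,"wy":0,"wz":0,"claw":0},{"tx":-0.0482,"ty":0.1538,"tz":0,"wx":0,"wy":0,"wz":0,"claw":0},{"tx":-0.0482,"ty":0.1538,"tz":0,"wx":0,"wy":0,"wz":0,"claw":0},{"tx":0,"ty":0,"tz":0,"wx":0,"wy":0,"wz":0,"claw":0},{"tx":0,"ty":0,"tz":0,"wx":0,"wy":0,"wz":0,"claw":0},{"tx":0,"ty":0,"tz":0,"wx":0,"wy":0,"wz":0,"claw":0},{"tx":0,"ty":0,"tz":0,"wx":0,"wy":0,"wz":0,"claw":0}]' 30
```

```text
time_s: 14.32
tcp_pos: [492.6, -201.0, 107.6]
eef_rot: [-0.0, 1.0, 0.001, -0.0]
force: [-0.2, 0.7, -1.4]
opening: 48.9
grasp_force: 30.0
```

```bash
python3 -m creep '[{"tx":-0.0015,"ty":0.004,"tz":0.1,"wx":0,"wy":0,"wz":0,"claw":0},{"tx":0,"ty":0,"tz":0.1,"wx":0,"wy":0,"wz":0,"claw":0},{"tx":0,"ty":0,"tz":0.07,"wx":0,"wy":0,"wz":0,"claw":0},{"tx":0,"ty":0,"tz":0.03,"wx":0,"wy":0,"wz":0,"claw":0},{"tx":0,"ty":0,"tz":0.009,"wx":0,"wy":0,"wz":0,"claw":0},{"tx":0,"ty":0,"tz":0,"wx":0,"wy":0,"wz":0,"claw":0},{"tx":0,"ty":0,"tz":0,"wx":0,"wy":0,"wz":0,"claw":0},{"tx":0,"ty":0,"tz":0,"wx":0,"wy":0,"wz":0,"claw":0}]' 30
```

```text
time_s: 15.32
tcp_pos: [492.3, -203.7, 15.6]
eef_rot: [0.0, 1.0, 0.0, 0.001]
force: [-0.4, -0.2, -2.0]
opening: 49.3
grasp_force: 30.0
```

```bash
python3 -m creep '[{"tx":0,"ty":0,"tz":0,"wx":0,"wy":0,"wz":0,"claw":0.57},{"tx":0,"ty":0,"tz":0,"wx":0,"wy":0,"wz":0,"claw":0.7},{"tx":0,"ty":0,"tz":0,"wx":0,"wy":0,"wz":0,"claw":0.8},{"tx":0,"ty":0,"tz":-0.05,"wx":0,"wy":0,"wz":0,"claw":0.9},{"tx":0,"ty":0,"tz":-0.15,"wx":0,"wy":0,"wz":0,"claw":0.9},{"tx":0,"ty":0,"tz":-0.15,"wx":0,"wy":0,"wz":0,"claw":0.9},{"tx":0,"ty":0,"tz":0,"wx":0,"wy":0,"wz":0,"claw":0.9},{"tx":0,"ty":0,"tz":0,"wx":0,"wy":0,"wz":0,"claw":0.9}]' 30
```

```text
time_s: 16.32
tcp_pos: [491.6, -203.2, 120.2]
eef_rot: [0.0, 1.0, 0.0, 0.0]
force: [-0.2, 0.1, -0.7]
opening: 84.9
grasp_force: 0.0
```

```bash
python3 -m creep '[{"tx":-0.01,"ty":-0.1336,"tz":0,"wx":0,"wy":0,"wz":0,"claw":0.9},{"tx":-0.01,"ty":-0.1336,"tz":0,"wx":0,"wy":0,"wz":0,"claw":0.9},{"tx":-0.01,"ty":-0.1336,"tz":0,"wx":0,"wy":0,"wz":0,"claw":0.9},{"tx":-0.01,"ty":-0.1336,"tz":0,"wx":0,"wy":0,"wz":0,"claw":0.9},{"tx":-0.01,"ty":-0.1336,"tz":0,"wx":0,"wy":0,"wz":0,"claw":0.9},{"tx":-0.01,"ty":-0.1336,"tz":0,"wx":0,"wy":0,"wz":0,"claw":0.9},{"tx":-0.01,"ty":-0.1336,"tz":0,"wx":0,"wy":0,"wz":0,"claw":0.9},{"tx":-0.01,"ty":-0.1336,"tz":0,"wx":0,"wy":0,"wz":0,"claw":0.9},{"tx":0,"ty":0,"tz":0,"wx":0,"wy":0,"wz":0,"claw":0.9},{"tx":0,"ty":0,"tz":0,"wx":0,"wy":0,"wz":0,"claw":0.9},{"tx":0,"ty":0,"tz":0,"wx":0,"wy":0,"wz":0,"claw":0.9},{"tx":0,"ty":0,"tz":0,"wx":0,"wy":0,"wz":0,"claw":0.9}]' 30
python3 - <<'E'
from h import *
for n in("top","scene"):
    img=bot.camera(n); old=cv2.imread(f"pics/{n}0.png")[:,:,::-1]
    print(n,"60@a",bore(n,img,413,-213,30,30)[0],"50@b",bore(n,img,492,-203,30,25)[0], "a,b rings",[find(n,old,x,y,35,[12],130)[0].round(1) for x,y in((413,-212),(492,-203))])
    print("40",bore(n,old,468,118,21,20),"30",bore(n,old,478.5,289.5,21,15))
E
```

```text
time_s: 17.82
tcp_pos: [467.7, 116.3, 119.7]
eef_rot: [0.0, 1.0, -0.001, -0.0]
force: [-0.6, 0.3, 0.0]
opening: 84.6
grasp_force: 0.0
top 60@a [ 412.1 -214.1] 50@b [ 491.1 -204.8] a,b rings [array([ 411.8, -213.4]), array([ 490.9, -203.9])]
40 (array([467.5, 116.7]), array([277. , 288.9])) 30 (array([478.3, 288. ]), array([189.9, 281.5]))
scene 60@a [ 415.4 -212.3] 50@b [ 493.8 -202.6] a,b rings [array([ 414.6, -211.2]), array([ 493.6, -201.9])]
40 (array([471.5, 117.7]), array([328., 219.])) 30 (array([482.6, 287.8]), array([412.9, 213.4]))
```

```bash
python3 -m creep '[{"tx":0.0025,"ty":-0.0025,"tz":0.12,"wx":0,"wy":0,"wz":0,"claw":0.9},{"tx":0,"ty":0,"tz":0.12,"wx":0,"wy":0,"wz":0,"claw":0.9},{"tx":0,"ty":0,"tz":0.09,"wx":0,"wy":0,"wz":0,"claw":0.9},{"tx":0,"ty":0,"tz":0.035,"wx":0,"wy":0,"wz":0,"claw":0.9},{"tx":0,"ty":0,"tz":0.016,"wx":0,"wy":0,"wz":0,"claw":0.9},{"tx":0,"ty":0,"tz":0,"wx":0,"wy":0,"wz":0,"claw":0.9},{"tx":0,"ty":0,"tz":0,"wx":0,"wy":0,"wz":0,"claw":0},{"tx":0,"ty":0,"tz":0,"wx":0,"wy":0,"wz":0,"claw":0},{"tx":0,"ty":0,"tz":0,"wx":0,"wy":0,"wz":0,"claw":0},{"tx":0,"ty":0,"tz":0,"wx":0,"wy":0,"wz":0,"claw":0},{"tx":0,"ty":0,"tz":0,"wx":0,"wy":0,"wz":0,"claw":0},{"tx":0,"ty":0,"tz":0,"wx":0,"wy":0,"wz":0,"claw":0},{"tx":0,"ty":0,"tz":0,"wx":0,"wy":0,"wz":0,"claw":0}]' 25
```

```text
time_s: 19.55
tcp_pos: [468.4, 118.0, 5.6]
eef_rot: [0.0, 1.0, 0.0, -0.0]
force: [-0.3, -1.0, 0.3]
opening: 39.6
grasp_force: 25.0
```

```bash
python3 -m creep '[{"tx":0,"ty":0,"tz":-0.06,"wx":0,"wy":0,"wz":0,"claw":0},{"tx":0,"ty":0,"tz":-0.14,"wx":0,"wy":0,"wz":0,"claw":0},{"tx":0,"ty":0,"tz":-0.14,"wx":0,"wy":0,"wz":0,"claw":0},{"tx":0.043,"ty":0.1296,"tz":0,"wx":0,"wy":0,"wz":0,"claw":0},{"tx":0.043,"ty":0.1296,"tz":0,"wx":0,"wy":0,"wz":0,"claw":0},{"tx":0.043,"ty":0.1296,"tz":0,"wx":0,"wy":0,"wz":0,"claw":0},{"tx":0.043,"ty":0.1296,"tz":0,"wx":0,"wy":0,"wz":0,"claw":0},{"tx":0.043,"ty":0.1296,"tz":0,"wx":0,"wy":0,"wz":0,"claw":0},{"tx":0.043,"ty":0.1296,"tz":0,"wx":0,"wy":0,"wz":0,"claw":0},{"tx":0.043,"ty":0.1296,"tz":0,"wx":0,"wy":0,"wz":0,"claw":0},{"tx":0.043,"ty":0.1296,"tz":0,"wx":0,"wy":0,"wz":0,"claw":0},{"tx":0,"ty":0,"tz":0,"wx":0,"wy":0,"wz":0,"claw":0},{"tx":0,"ty":0,"tz":0,"wx":0,"wy":0,"wz":0,"claw":0},{"tx":0,"ty":0,"tz":0,"wx":0,"wy":0,"wz":0,"claw":0},{"tx":0,"ty":0,"tz":0,"wx":0,"wy":0,"wz":0,"claw":0},{"tx":0,"ty":0,"tz":0,"wx":0,"wy":0,"wz":0,"claw":0},{"tx":0,"ty":0,"tz":0,"wx":0,"wy":0,"wz":0,"claw":0}]' 25
```

```text
time_s: 21.68
tcp_pos: [571.7, -192.7, 107.7]
eef_rot: [0.0, 1.0, 0.0, 0.0]
force: [0.3, -0.1, -1.9]
opening: 39.4
grasp_force: 25.0
```

```bash
python3 -m creep '[{"tx":0,"ty":0,"tz":0.1,"wx":0,"wy":0,"wz":0,"claw":0},{"tx":0,"ty":0,"tz":0.1,"wx":0,"wy":0,"wz":0,"claw":0},{"tx":0,"ty":0,"tz":0.07,"wx":0,"wy":0,"wz":0,"claw":0},{"tx":0,"ty":0,"tz":0.025,"wx":0,"wy":0,"wz":0,"claw":0},{"tx":0,"ty":0,"tz":0,"wx":0,"wy":0,"wz":0,"claw":0},{"tx":0,"ty":0,"tz":0,"wx":0,"wy":0,"wz":0,"claw":0},{"tx":0,"ty":0,"tz":0,"wx":0,"wy":0,"wz":0,"claw":0}]' 25
```

```text
time_s: 22.55
tcp_pos: [572.6, -193.4, 20.3]
eef_rot: [0.0, 1.0, 0.0, 0.001]
force: [-0.2, -0.3, -0.6]
opening: 39.4
grasp_force: 25.0
```

```bash
python3 -m creep '[{"tx":-0.001,"ty":0,"tz":0.015,"wx":0,"wy":0,"wz":0,"claw":0},{"tx":0,"ty":0,"tz":0,"wx":0,"wy":0,"wz":0,"claw":0},{"tx":0,"ty":0,"tz":0,"wx":0,"wy":0,"wz":0,"claw":0},{"tx":0,"ty":0,"tz":0,"wx":0,"wy":0,"wz":0,"claw":0},{"tx":0,"ty":0,"tz":0,"wx":0,"wy":0,"wz":0,"claw":0.47},{"tx":0,"ty":0,"tz":0,"wx":0,"wy":0,"wz":0,"claw":0.6},{"tx":0,"ty":0,"tz":0,"wx":0,"wy":0,"wz":0,"claw":0.7},{"tx":0,"ty":0,"tz":0,"wx":0,"wy":0,"wz":0,"claw":0.7},{"tx":0,"ty":0,"tz":-0.05,"wx":0,"wy":0,"wz":0,"claw":0.7},{"tx":0,"ty":0,"tz":-0.15,"wx":0,"wy":0,"wz":0,"claw":0.7},{"tx":0,"ty":0,"tz":-0.15,"wx":0,"wy":0,"wz":0,"claw":0.7},{"tx":0,"ty":0,"tz":0,"wx":0,"wy":0,"wz":0,"claw":0.7},{"tx":0,"ty":0,"tz":0,"wx":0,"wy":0,"wz":0,"claw":0.7}]' 25
```

```text
time_s: 24.18
tcp_pos: [571.2, -192.8, 119.9]
eef_rot: [0.0, 1.0, 0.0, 0.0]
force: [0.4, -0.4, -0.4]
opening: 66.0
grasp_force: 0.0
```

```bash
python3 -m creep '[{"tx":-0.028,"ty":-0.1461,"tz":0,"wx":0,"wy":0,"wz":0,"claw":0.7},{"tx":-0.028,"ty":-0.1461,"tz":0,"wx":0,"wy":0,"wz":0,"claw":0.7},{"tx":-0.028,"ty":-0.1461,"tz":0,"wx":0,"wy":0,"wz":0,"claw":0.7},{"tx":-0.028,"ty":-0.1461,"tz":0,"wx":0,"wy":0,"wz":0,"claw":0.7},{"tx":-0.028,"ty":-0.1461,"tz":0,"wx":0,"wy":0,"wz":0,"claw":0.7},{"tx":-0.028,"ty":-0.1461,"tz":0,"wx":0,"wy":0,"wz":0,"claw":0.7},{"tx":-0.028,"ty":-0.1461,"tz":0,"wx":0,"wy":0,"wz":0,"claw":0.7},{"tx":-0.028,"ty":-0.1461,"tz":0,"wx":0,"wy":0,"wz":0,"claw":0.7},{"tx":-0.028,"ty":-0.1461,"tz":0,"wx":0,"wy":0,"wz":0,"claw":0.7},{"tx":-0.028,"ty":-0.1461,"tz":0,"wx":0,"wy":0,"wz":0,"claw":0.7},{"tx":-0.028,"ty":-0.1461,"tz":0,"wx":0,"wy":0,"wz":0,"claw":0.7},{"tx":0,"ty":0,"tz":0,"wx":0,"wy":0,"wz":0,"claw":0.7},{"tx":0,"ty":0,"tz":0,"wx":0,"wy":0,"wz":0,"claw":0.7},{"tx":0,"ty":0,"tz":0,"wx":0,"wy":0,"wz":0,"claw":0.7},{"tx":0,"ty":0,"tz":0,"wx":0,"wy":0,"wz":0,"claw":0.7}]' 25
python3 - <<'E'
from h import *
for n in("top","scene"):
    img=bot.camera(n)
    print(n,"40@c",bore(n,img,572,-193,30,20)[0])
E
```

```text
time_s: 26.05
tcp_pos: [479.1, 288.0, 119.4]
eef_rot: [0.0, 1.0, -0.001, -0.0]
force: [0.1, 0.1, -0.1]
opening: 65.7
grasp_force: 0.0
top 40@c [ 570.5 -193.9]
scene 40@c [ 573.1 -192.2]
```

```bash
python3 -m creep '[{"tx":0,"ty":-0.002,"tz":0.12,"wx":0,"wy":0,"wz":0,"claw":0.7},{"tx":0,"ty":0,"tz":0.12,"wx":0,"wy":0,"wz":0,"claw":0.7},{"tx":0,"ty":0,"tz":0.09,"wx":0,"wy":0,"wz":0,"claw":0.7},{"tx":0,"ty":0,"tz":0.035,"wx":0,"wy":0,"wz":0,"claw":0.7},{"tx":0,"ty":0,"tz":0.016,"wx":0,"wy":0,"wz":0,"claw":0.7},{"tx":0,"ty":0,"tz":0,"wx":0,"wy":0,"wz":0,"claw":0.7},{"tx":0,"ty":0,"tz":0,"wx":0,"wy":0,"wz":0,"claw":0},{"tx":0,"ty":0,"tz":0,"wx":0,"wy":0,"wz":0,"claw":0},{"tx":0,"ty":0,"tz":0,"wx":0,"wy":0,"wz":0,"claw":0},{"tx":0,"ty":0,"tz":0,"wx":0,"wy":0,"wz":0,"claw":0},{"tx":0,"ty":0,"tz":0,"wx":0,"wy":0,"wz":0,"claw":0},{"tx":0,"ty":0,"tz":0,"wx":0,"wy":0,"wz":0,"claw":0},{"tx":0,"ty":0,"tz":0,"wx":0,"wy":0,"wz":0,"claw":0}]' 20
```

```text
time_s: 27.78
tcp_pos: [479.0, 289.7, 5.5]
eef_rot: [0.0, 1.0, 0.0, 0.0]
force: [1.2, -0.5, 3.5]
opening: 29.6
grasp_force: 20.0
```

```bash
python3 -m creep '[{"tx":0,"ty":0,"tz":-0.06,"wx":0,"wy":0,"wz":0,"claw":0},{"tx":0,"ty":0,"tz":-0.14,"wx":0,"wy":0,"wz":0,"claw":0},{"tx":0,"ty":0,"tz":-0.14,"wx":0,"wy":0,"wz":0,"claw":0},{"tx":0.052,"ty":0.1435,"tz":0,"wx":0,"wy":0,"wz":0,"claw":0},{"tx":0.052,"ty":0.1435,"tz":0,"wx":0,"wy":0,"wz":0,"claw":0},{"tx":0.052,"ty":0.1435,"tz":0,"wx":0,"wy":0,"wz":0,"claw":0},{"tx":0.052,"ty":0.1435,"tz":0,"wx":0,"wy":0,"wz":0,"claw":0},{"tx":0.052,"ty":0.1435,"tz":0,"wx":0,"wy":0,"wz":0,"claw":0},{"tx":0.052,"ty":0.1435,"tz":0,"wx":0,"wy":0,"wz":0,"claw":0},{"tx":0.052,"ty":0.1435,"tz":0,"wx":0,"wy":0,"wz":0,"claw":0},{"tx":0.052,"ty":0.1435,"tz":0,"wx":0,"wy":0,"wz":0,"claw":0},{"tx":0.052,"ty":0.1435,"tz":0,"wx":0,"wy":0,"wz":0,"claw":0},{"tx":0.052,"ty":0.1435,"tz":0,"wx":0,"wy":0,"wz":0,"claw":0},{"tx":0.052,"ty":0.1435,"tz":0,"wx":0,"wy":0,"wz":0,"claw":0},{"tx":0,"ty":0,"tz":0,"wx":0,"wy":0,"wz":0,"claw":0},{"tx":0,"ty":0,"tz":0,"wx":0,"wy":0,"wz":0,"claw":0},{"tx":0,"ty":0,"tz":0,"wx":0,"wy":0,"wz":0,"claw":0},{"tx":0,"ty":0,"tz":0,"wx":0,"wy":0,"wz":0,"claw":0},{"tx":0,"ty":0,"tz":0,"wx":0,"wy":0,"wz":0,"claw":0},{"tx":0,"ty":0,"tz":0,"wx":0,"wy":0,"wz":0,"claw":0}]' 20
```

```text
time_s: 30.28
tcp_pos: [650.6, -183.3, 107.4]
eef_rot: [-0.0, 1.0, 0.0, -0.0]
force: [0.1, -0.1, 0.5]
opening: 29.9
grasp_force: 20.0
```

```bash
python3 -m creep '[{"tx":0,"ty":0,"tz":0.1,"wx":0,"wy":0,"wz":0,"claw":0},{"tx":0,"ty":0,"tz":0.1,"wx":0,"wy":0,"wz":0,"claw":0},{"tx":0,"ty":0,"tz":0.07,"wx":0,"wy":0,"wz":0,"claw":0},{"tx":0,"ty":0,"tz":0.025,"wx":0,"wy":0,"wz":0,"claw":0},{"tx":0,"ty":0,"tz":0,"wx":0,"wy":0,"wz":0,"claw":0},{"tx":0,"ty":0,"tz":0,"wx":0,"wy":0,"wz":0,"claw":0},{"tx":0,"ty":0,"tz":0,"wx":0,"wy":0,"wz":0,"claw":0},{"tx":0,"ty":0,"tz":0,"wx":0,"wy":0,"wz":0,"claw":0}]' 20
```

```text
time_s: 31.28
tcp_pos: [651.1, -184.0, 19.7]
eef_rot: [0.0, 1.0, 0.0, 0.001]
force: [-0.1, 0.1, -1.2]
opening: 28.8
grasp_force: 20.0
```

```bash
python3 -m creep '[{"tx":-0.001,"ty":0,"tz":0.015,"wx":0,"wy":0,"wz":0,"claw":0},{"tx":0,"ty":0,"tz":0,"wx":0,"wy":0,"wz":0,"claw":0},{"tx":0,"ty":0,"tz":0,"wx":0,"wy":0,"wz":0,"claw":0},{"tx":0,"ty":0,"tz":0,"wx":0,"wy":0,"wz":0,"claw":0},{"tx":0,"ty":0,"tz":0,"wx":0,"wy":0,"wz":0,"claw":0.36},{"tx":0,"ty":0,"tz":0,"wx":0,"wy":0,"wz":0,"claw":0.5},{"tx":0,"ty":0,"tz":0,"wx":0,"wy":0,"wz":0,"claw":0.6},{"tx":0,"ty":0,"tz":0,"wx":0,"wy":0,"wz":0,"claw":0.6},{"tx":0,"ty":0,"tz":-0.05,"wx":0,"wy":0,"wz":0,"claw":0.6},{"tx":0,"ty":0,"tz":-0.15,"wx":0,"wy":0,"wz":0,"claw":0.6},{"tx":0,"ty":0,"tz":-0.15,"wx":0,"wy":0,"wz":0,"claw":0.6},{"tx":-0.05,"ty":-0.15,"tz":-0.02,"wx":0,"wy":0,"wz":0,"claw":0.6},{"tx":-0.05,"ty":-0.15,"tz":-0.02,"wx":0,"wy":0,"wz":0,"claw":0.6},{"tx":-0.05,"ty":-0.15,"tz":-0.02,"wx":0,"wy":0,"wz":0,"claw":0.6},{"tx":-0.05,"ty":-0.15,"tz":-0.02,"wx":0,"wy":0,"wz":0,"claw":0.6},{"tx":0,"ty":-0.15,"tz":-0.02,"wx":0,"wy":0,"wz":0,"claw":0.6},{"tx":0,"ty":-0.15,"tz":-0.02,"wx":0,"wy":0,"wz":0,"claw":0.6},{"tx":0,"ty":0,"tz":0,"wx":0,"wy":0,"wz":0,"claw":0.6},{"tx":0,"ty":0,"tz":0,"wx":0,"wy":0,"wz":0,"claw":0.6}]' 20
python3 look.py p4
python3 - <<'E'
from h import *
for n in("top","scene"):
    img=bot.camera(n)
    for g,x,y,r in(("a",413,-213,30),("b",492,-203,25),("c",572,-193,20),("d",650.6,-184,15)): print(n,g,bore(n,img,x,y,30,r)[0])
    print([([round(v) for v in d["xyz"]],round(d["p"],2)) for d in bot.pinpoint(n,"bottle")])
E
```

```text
time_s: 33.65
tcp_pos: [590.5, 85.8, 156.0]
eef_rot: [0.0, 1.0, 0.0, 0.001]
force: [0.1, -0.1, 0.4]
opening: 56.3
grasp_force: 0.0
[590.3  85.  155.4]
top a [ 412.  -213.6]
top b [ 491.1 -204.8]
top c [ 570.5 -194. ]
top d [ 649.7 -184.7]
[([510, 378, 4], 0.63)]
scene a [ 414.3 -210.2]
scene b [ 493.8 -202.6]
scene c [ 573.1 -192.2]
scene d [ 651.6 -182.9]
[([513, 381, -1], 0.97), ([771, 210, -3], 0.94), ([562, 200, 1], 0.84), ([364, 141, 3], 0.76)]
```

View pics/p4.png

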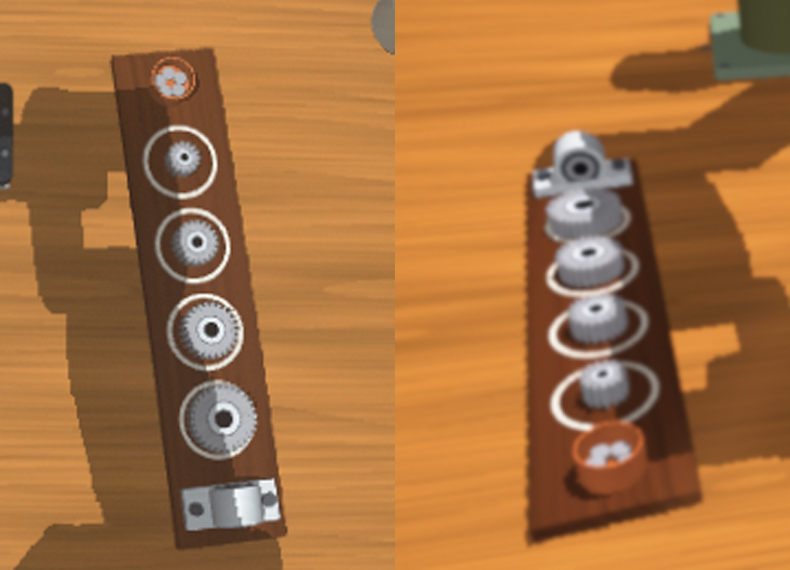

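All four gears lie flat on their rings, 60-50-40-30 from the block outward and within about 1 mm of centre. In the crop, the top-view bores are at (223,418), (211,330), (197,242) and (184,158). The bottle is still standing at its original place (562,200).

```bash
python3 -c "
from bench import bot
print(bot.hand_in())"
```

```text
the job is handed in; nothing more can be done
None
```

The job is handed in: the gears lie flat on rings a to d in the order 60, 50, 40, 30 from the bearing block outward, each within about 1 mm of centre, and the amber bottle was not moved.

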